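# Gauge and fill the gap in a modular synth rack

## Task

Find out which blanking block just fills the open gap in the leaning rack: try the thinnest one first, fully down in the gap, then thicker ones as needed. Leave the thickest block that goes in fully home on the gap's floor, with the other two standing upright on the desk, and leave the mug, pedal, screwdriver and jar alone.

Things in the scene. Friction and masses are not known exactly. Their poses are not given: they have to be found in the camera images.
- gap (a point): Point on the UPPER wall of the open gap in the rack's face, at face level, mid-length. x up the slope, y level to the left, z square out of the face. The gap is a straight-sided pocket, y -31 to +31 mm, from x = 0 (fixed upper wall) down the slope to its lower wall; flat floor 23 mm below the face, of slick nylon: a block let go slides down against the lower wall. Width in x unknown, 13 to 25 mm.
- rack: Modular synth rack on a stand, wood cheeks, aluminium modules, 312 mm wide. Origin on the desk 105 mm straight below gap. Its face (175 mm up the slope) tilts 35 degrees from level, rising away from the robot at yaw 0. The gap lies in the middle column; the face is bare (jacks 2 mm proud) within 80 mm of it; knobs beyond are 14 mm tall. The gap's walls are rigid.
- blank1_mid (a point): Blanking block 1 of 3, bare aluminium, standing on the desk: body 12 mm thick (its x), 50 mm long (its y), 28 mm tall; on it a centred hollow grip tab 12 mm (x) by 26 mm (y), 40 mm tall; 40 g. Point: its centre, 34 mm over its foot; z up. The three differ only in thickness: 12, 16, 20 mm. Fully home in the gap this point is 11 mm out from the face.
- blank2_mid (a point): Blanking block 2 of 3, bare aluminium, standing on the desk: body 16 mm thick (its x), 50 mm long (its y), 28 mm tall; on it a centred hollow grip tab 12 mm (x) by 26 mm (y), 40 mm tall; 50 g. Point: its centre, 34 mm over its foot; z up. The three differ only in thickness: 12, 16, 20 mm. Fully home in the gap this point is 11 mm out from the face.
- blank3_mid (a point): Blanking block 3 of 3, bare aluminium, standing on the desk: body 20 mm thick (its x), 50 mm long (its y), 28 mm tall; on it a centred hollow grip tab 12 mm (x) by 26 mm (y), 40 mm tall; 60 g. Point: its centre, 34 mm over its foot; z up. The three differ only in thickness: 12, 16, 20 mm. Fully home in the gap this point is 11 mm out from the face.
- mug_rim (a point): White mug, 90 mm tall, 80 mm across; centre of its mouth. A bystander: leave it alone.
- pedal: Blue guitar pedal lying on the desk, 110 x 65 x 36 mm with knobs to 50 mm; origin under its centre. A bystander: leave it alone.
- driver: Screwdriver lying on the desk, about 200 mm long along its x, handle to -x. A bystander: leave it alone.
- jar: Glass jar with black lid, 56 mm across, 70 mm tall; origin under its centre. A bystander: leave it alone.
Not all that is in view belongs to the job. What is shaped like the part that bears blank3_mid but pink is not meant.

How it is judged:
By the outcome, as a careful person would: the job done as asked, in the order asked, and still so for the second after the job is handed in, with the robot touching nothing.
It also fails if it takes over 72 s, if anything falls off the work surface, if the arm or the gripper's body presses on something with over 40 N, if the wrist force passes 120 N, or if a joint passes its speed limit or range.

## Robot

A 6-joint arm with a two-finger parallel gripper is mounted at the origin on the work surface. World frame = base frame: x ahead of the robot, y to its left, z up, the work surface at z = 0. Lengths are in mm, angles in degrees, forces in N, time in s.
With the tool pointing down it reaches from about 250 to 725 mm from the base axis. Payload 4 kg.
Tool frame: the origin (TCP) lies at the centre of the arm's flange, where the gripper is bolted on; the fingertips stand robot.finger_overhang ahead of it and the grasp point (between the pads) lies 155 mm ahead of it (robot.finger_overhang is the distance from the TCP to the fingertips, in mm); z points along the fingers, y is the line along which they close (so a half turn about z gives the same grasp; the last joint's range is limited). The gripper opens to 85 mm and grips with 20 to 120 N. Pads are 22 mm wide; open, the fingers measure 114 mm over their backs; the gripper's body (76 mm by 85 mm) begins 54 mm behind the grasp point. The pads swing forward as they close: fully open they stand 13 mm farther back than shut.
Start: joints at [66.062, 13.785, 0.286, 76.501, 0, 90], TCP at [202.874, 456.993, 404.706] pointing down, gripper open.
Joint ranges: [-155.79, 155.79], [-60.16, 107.12], [-62.33, 73.08], [-114, 123.19], [-81.49, 82.49], [-180, 180]. Speed limits (degrees/s): [159.86, 159.86, 180, 180, 180, 180].

## Interface

Orientations are given as a 3x3 rotation matrix whose columns are the frame's x, y, z axes.
In Python, from station import robot, eyes gives the robot as it stands.
- The arm moves only by the tool servo_tool, never from a script. Its argument "steps" is a list that holds one entry, the list of rows, each a list of 7 numbers: the finger opening in m, from 0 to 0.0854, then the shift along the world's x, y, z in m, then the turn, a rotation vector about the world's x, y, z in rad. A call has 1 to 8 rows; each row is the pose to reach, as a shift and turn from the pose commanded when the call began; what a row does not reach only later rows make up. A row lasts 1/8 s, in which the tool goes at most 62.5 mm and 10.7 degrees, less where a joint would pass 70% of its speed; a pose out of reach is approached as far as the arm can. A call with a gripper value outside its range is refused whole. The fingers move at their own pace and stop on an object; "newtons" is the grip in N (left out, the last holds). Time passes only in rows, so rows that repeat a pose let the fingers close. It gives the time, the measured TCP pose, the force, the opening and the grip force at its end, in the units of the state.
- robot.get_obs(): the state, without advancing time (a new reading comes with each control period).
- eyes.read_camera(name): name is "side" or "top" or "wrist"; returns a dict with "pixels" (384x512x3 uint8, blue, green, red), "intrinsics" (3x3 intrinsics, pixels), "dist_coeffs" ([k1, k2, p1, p2, k3] as OpenCV has them; the pictures are not rectified), "cam_to_world" (4x4, takes a point from camera to world coordinates); the wrist camera has in their place "hand_eye" (4x4, takes a point from camera to tool coordinates, whose origin is the TCP and whose axes are the flange's). Camera axes: x right, y down, z forward; pixel columns grow to the right and rows downward; lengths in mm; the calibration is good to about 2 mm. A picture is of the moment at which its call begins: read the wrist's pose just before it. There is no depth.
- robot.close_job(): hands the job in; it is judged then, once.
The state is a dict: "time_s": time; "qpos": joint angles; "joint_velocities": joint speeds; "joint_torque": joint torques, N m; "tcp_pos": TCP position; "ee_rot": TCP orientation; "ft_force": force on the tool from outside, world axes, zero at the start; "moment": the same for the moment, N m; "width": finger opening in mm; "finger_force": force on a finger pad.
Only numpy, scipy, OpenCV 4.12 (cv2) and the standard library are available. Lean on these libraries where they do the work, as an engineer would, in place of code of your own. Each camera call takes 0.05 s, during which the arm holds its last target. There are 200 camera calls.

## Working session

There is one attempt and no reset: what is moved stays moved. The work goes in short steps, Python scripts to look and compute and a tool call to move; the robot and the scene stay as the last step left them, time stands still between calls to the robot, and variables do not carry over. Pictures are saved under pics/ and viewed, at most 10 in all, crops included, and the job is handed in when it is done.

Besides the shell and the picture viewer there is one more tool, called after "Request:" as name(argument=value, ...), one argument or row to a line, values as JSON. servo_tool: Moves the arm, as the interface text tells. Its arguments: {"type":"object","properties":{"steps":{"type":"array","items":{"type":"array","items":{"type":"array","items":{"type":"number"}}}},"newtons":{"type":"number"}},"required":["steps"]}

```bash
ls; mkdir -p pics; python3 - <<'E'
from station import robot, eyes
import cv2,numpy as np
o=robot.get_obs(); print(o, robot.finger_overhang)
ims=[]
for n in("side","top"):
    c=eyes.read_camera(n); cv2.imwrite(f"pics/{n}0.png",cv2.resize(c["pixels"],(800,600),interpolation=cv2.INTER_CUBIC))
    np.save(f"{n}.npy",c,allow_pickle=True); print(n,c["intrinsics"],c["dist_coeffs"],c["cam_to_world"])
c=eyes.read_camera("wrist");print(c["hand_eye"],c["intrinsics"],c["dist_coeffs"])
E
```

```text
pics
{'time_s': 0.0, 'qpos': array([ 6.60626685e+01,  1.38323271e+01,  2.13735177e-01,  7.65017352e+01,
       -1.38944349e-03,  9.00008540e+01]), 'joint_velocities': array([ 0.00870371, -0.10228513,  0.04465187,  0.03705761, -0.05775571,
       -0.0660065 ]), 'joint_torque': array([-1.23073340e-03, -3.72309709e+01,  2.52411443e+01,  1.68768014e-02,
       -2.06134109e-05,  4.47144529e-06]), 'tcp_pos': array([202.76264222, 456.74844132, 403.81159944]), 'ee_rot': array([[-9.13983760e-01,  4.05749919e-01, -8.29925331e-04],
       [ 4.05750767e-01,  9.13981724e-01, -1.92931203e-03],
       [-2.42816132e-05, -2.10010270e-03, -9.99997794e-01]]), 'ft_force': array([-0.37660477,  0.29248837, -0.29982988]), 'moment': array([ 0.02366638,  0.01903895, -0.02981703]), 'finger_force': 0.0, 'width': 85.30134629576544} 173.4
side [[369.21018206   0.         252.95724188]
 [  0.         369.21018206 187.02828921]
 [  0.           0.           1.        ]] [-0.04785929  0.          0.          0.          0.        ] [[ 9.47947917e-01 -2.00195369e-01  2.47621810e-01  3.05835653e+02]
 [-3.18413858e-01
[... 404 characters left out ...]
773e-01  1.76919628e-01  3.32108784e+02]
 [-9.99882278e-01 -1.44701775e-02  5.10340856e-03 -2.87136649e+01]
 [-2.46225071e-03 -1.76976091e-01 -9.84212071e-01  1.25987770e+03]
 [ 0.00000000e+00  0.00000000e+00  0.00000000e+00  1.00000000e+00]]
[[ 5.28943844e-04 -9.48426811e-01 -3.16995748e-01  8.06316114e+01]
 [ 9.99999831e-01  5.78506129e-04 -6.22310219e-05 -1.56369578e-01]
 [ 2.42405553e-04 -3.16995662e-01  9.48426956e-01  3.03248527e+01]
 [ 0.00000000e+00  0.00000000e+00  0.00000000e+00  1.00000000e+00]] [[339.60653719   0.         255.63810682]
 [  0.         339.60653719 187.85202531]
 [  0.           0.           1.        ]] [-0.08359088  0.          0.          0.          0.        ]
```

View pics/side0.png

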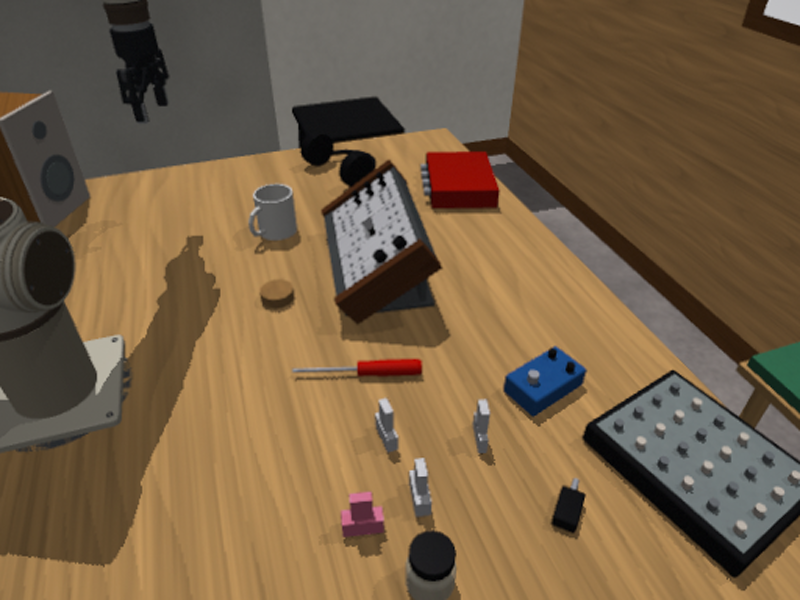

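View pics/top0.png

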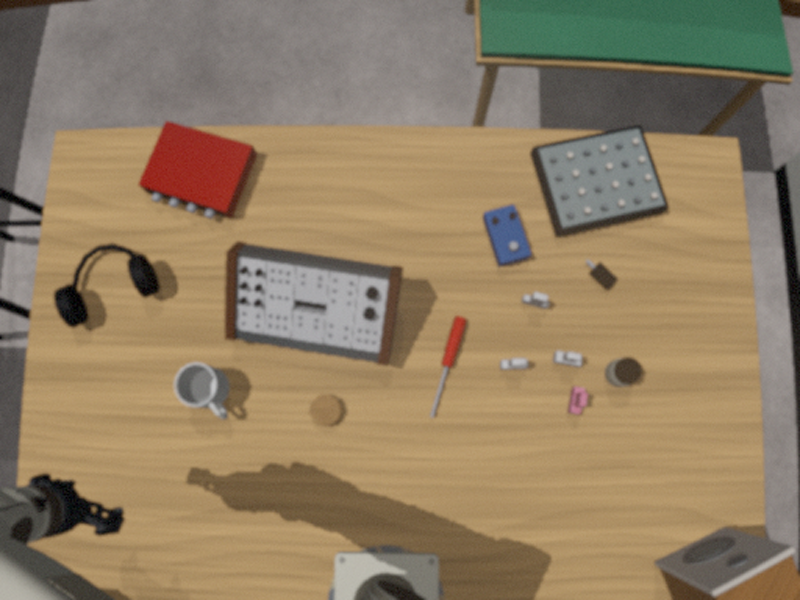

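The side view shows three aluminium blocks at about (387,425), (482,427) and (420,488), and a pink look-alike at (362,515). The top view has the same blocks at (514,364), (537,300) and (568,358), the pink one at (578,400), and the gap at (310,306). The pink one is not meant. I'll enlarge to tell the three thicknesses apart.

```bash
cat > h.py <<'E'
import numpy as np, cv2
from scipy.spatial.transform import Rotation as Rn
def load(n): return np.load(f"{n}.npy",allow_pickle=True).item()
def ray(c,uv,T=None):
    T=c["cam_to_world"] if T is None else T
    p=cv2.undistortPoints(np.array(uv,float).reshape(-1,1,2),c["intrinsics"],c["dist_coeffs"])[:,0]
    d=np.c_[p,np.ones(len(p))]@T[:3,:3].T
    return T[:3,3],d
def onz(c,uv,z,T=None):
    o,d=ray(c,uv,T); return o+d*((z-o[2])/d[:,2])[:,None]
def proj(c,P,T=None):
    T=c["cam_to_world"] if T is None else T
    Q=(np.array(P,float).reshape(-1,3)-T[:3,3])@T[:3,:3]
    return cv2.projectPoints(Q,np.zeros(3),np.zeros(3),c["intrinsics"],c["dist_coeffs"])[0][:,0]
E
python3 - <<'E'
from h import *
s,t=load("side"),load("top")
f=lambda c,x,y,w,h,W,H:cv2.resize(c["pixels"][y:y+h,x:x+w],(W,H),interpolation=cv2.INTER_CUBIC)
out=np.zeros((600,800,3),np.uint8)
out[:340,:400]=f(s,220,248,100,85,400,340)
out[:340,400:]=f(t,305,175,100,85,400,340)
out[340:,:400]=f(s,200,100,100,65,400,260)
out[340:,400:]=f(t,150,160,100,65,400,260)
cv2.imwrite("pics/crop1.png",out)
k=512/800
for u in[(514,364),(537,300),(568,358),(578,400)]: print("top",onz(t,np.array(u)*k,60).round())
for u in[(385,402),(483,403),(420,462)]: print("side",onz(s,np.array(u)*k,68).round())
print("gap",onz(t,np.array((310,306))*k,105).round(),onz(s,np.array((371,226))*k,105).round())
E
```

```text
top [[ 447. -232.   60.]]
top [[ 567. -277.   60.]]
top [[ 459. -333.   60.]]
top [[ 381. -351.   60.]]
side [[ 453. -233.   68.]]
side [[ 576. -277.   68.]]
side [[ 464. -336.   68.]]
gap [[541. 141. 105.]] [[546. 136. 105.]]
```

View pics/crop1.png

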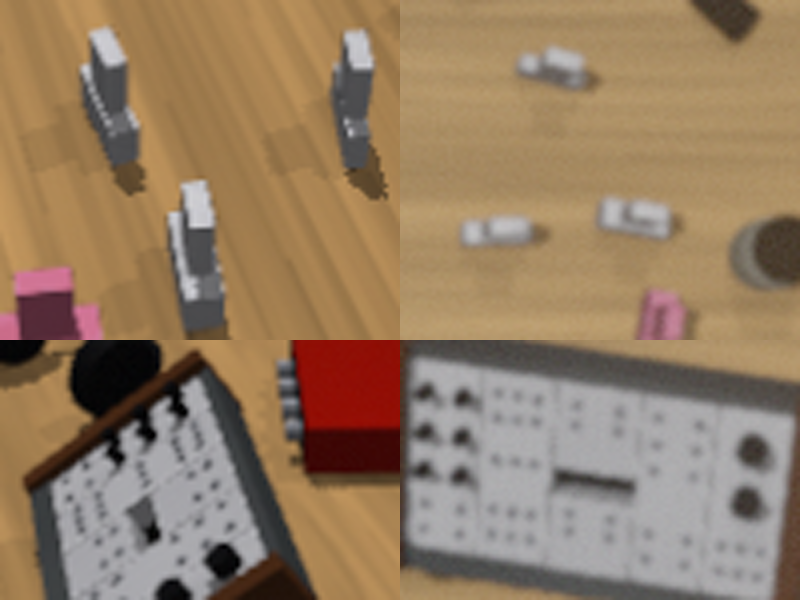

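The gap shows in both views. Block C at (464,-336) looks thickest, but A and B are unclear and need a closer look. First I'll look at the gap from close by.

```bash
cat >> h.py <<'E'
def Rface(psi,tilt=35.):
    p,t=np.radians([psi,tilt]); c,s=np.cos(p),np.sin(p)
    x=np.array([-s,c,0]); z=np.array([np.sin(t)*c,np.sin(t)*s,-np.cos(t)])
    return np.c_[x,np.cross(z,x),z]
def plan(P,R):
    from station import robot
    o=robot.get_obs(); d=(np.array(P)-o["tcp_pos"])/1000
    rv=Rn.from_matrix(R@o["ee_rot"].T).as_rotvec()
    print("t",round(o["time_s"],2),"shift",d.round(4),"rv",rv.round(4),"rows>=",np.ceil(max(np.linalg.norm(d)/.0625,np.degrees(np.linalg.norm(rv))/10.7)))
def wristT(o,c):
    T=np.eye(4);T[:3,:3]=o["ee_rot"];T[:3,3]=o["tcp_pos"];return T@c["hand_eye"]
def shot(name):
    from station import robot,eyes
    o=robot.get_obs();c=eyes.read_camera("wrist");c["cam_to_world"]=wristT(o,c);c["obs"]=o
    np.save(name+".npy",c,allow_pickle=True);return c
E
python3 -c "
from h import *
plan([406,156,306],Rface(-7))"
```

```text
t 0.15 shift [ 0.2032 -0.3008 -0.098 ] rv [ 0.3227 -0.5698 -1.2328] rows>= 8.0
```

Request:
servo_tool(
  steps=[
    [[0.085,0.203,-0.301,-0.098,0.323,-0.57,-1.233],[0.085,0.203,-0.301,-0.098,0.323,-0.57,-1.233],[0.085,0.203,-0.301,-0.098,0.323,-0.57,-1.233],[0.085,0.203,-0.301,-0.098,0.323,-0.57,-1.233],[0.085,0.203,-0.301,-0.098,0.323,-0.57,-1.233],[0.085,0.203,-0.301,-0.098,0.323,-0.57,-1.233],[0.085,0.203,-0.301,-0.098,0.323,-0.57,-1.233],[0.085,0.203,-0.301,-0.098,0.323,-0.57,-1.233]],
  ],
)

```text
time_s: 1.15
tcp_pos: [405.8, 154.3, 305.9]
ee_rot: [[0.128, 0.811, 0.57], [0.992, -0.105, -0.073], [0.0, 0.575, -0.818]]
ft_force: [0.0, 0.6, -0.3]
width: 85.0
finger_force: 0.0
```

Request:
servo_tool(
  steps=[
    [[0.085,0,0,0,0,0,0],[0.085,0,0,0,0,0,0]],
  ],
)

```text
time_s: 1.4
tcp_pos: [405.8, 156.2, 306.7]
ee_rot: [[0.121, 0.813, 0.57], [0.993, -0.099, -0.069], [-0.0, 0.575, -0.818]]
ft_force: [0.3, -0.0, -0.1]
width: 84.9
finger_force: 0.0
```

```bash
python3 - <<'E'
from h import *
c=shot("w1"); print(c["obs"]["tcp_pos"],c["obs"]["qpos"],c["obs"]["ft_force"])
cv2.imwrite("pics/w1.png",cv2.resize(c["pixels"],(800,600),interpolation=cv2.INTER_CUBIC))
plan([500,-275,340],Rface(0,0))
E
```

```text
[405.79631484 156.17591415 306.71761363] [ 26.48447548   0.55669797 -37.19438091  21.8834324  -18.45338907
 118.35581922] [ 0.267331   -0.0058947  -0.06033797]
t 1.45 shift [ 0.0942 -0.4313  0.0332] rv [0.0371 0.6116 0.1171] rows>= 8.0
```

View pics/w1.png

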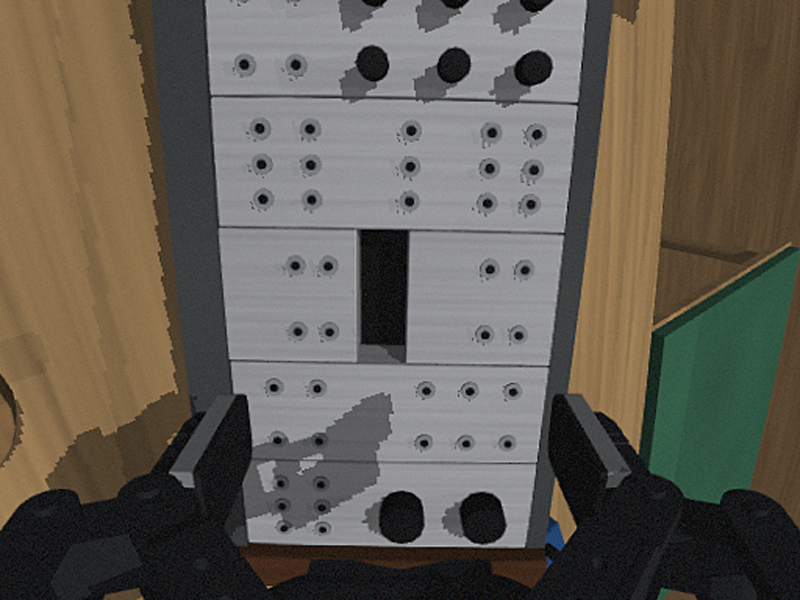

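The wrist view shows the gap between columns 358 (lower wall) and 409 (upper wall), from row 229 to row 361. I'll measure it, with the upper wall known to be at z = 105.

```bash
cat > gap.py <<'E'
from h import *
c=load("w1"); k=.64
g=cv2.cvtColor(c["pixels"],6).astype(float)
L,U=[],[]
for r in range(155,218,3):
    row=g[r-1:r+2].mean(0)
    d=np.diff(row)
    def edge(lo,hi,s):
        i=lo+np.argmax(s*d[lo:hi]); w=np.clip(s*d[i-2:i+3],0,None); return (w*np.arange(i-2,i+3)).sum()/w.sum()+.5
    L.append((edge(222,236,-1),r)); U.append((edge(254,270,1),r))
L,U=np.array(L),np.array(U)
print(L[::5],U[::5])
P=onz(c,U,105); v=np.polyfit(P[:,1],P[:,0],1); psi=-np.degrees(np.arctan(v[0])); print("psi",psi)
R=Rface(psi); n=-R[:,2]
# ends of the gap
def onplane(uv,p0):
    o,d=ray(c,uv); return o+d*(((p0-o)@n)/(d@n))[:,None]
p0=P.mean(0)
e=onplane(np.array([[409*k,229*k],[407*k,361*k],[358*k,229*k],[358*k,361*k]]),p0)
G=((e[0]+e[1])/2); G=np.array([np.polyval(v,G[1]),G[1],105]);print("gap",G)
print("local ends",(e-G)@R)
print("width",-((onplane(L,p0)-G)@R[:,1]).mean(), ((onplane(U,p0)-G)@R[:,1]).std())
E
python3 gap.py
```

```text
[[228.39181287 155.        ]
 [228.26490066 170.        ]
 [228.16292135 185.        ]
 [230.20588235 200.        ]
 [230.30204778 215.        ]] [[261.04225352 155.        ]
 [260.75565611 170.        ]
 [260.43556086 185.        ]
 [259.9009324  200.        ]
 [259.5913242  215.        ]]
psi -8.311447307359554
gap [552.04379329 144.59124454 105.        ]
local ends [[ 3.02849298e+01  2.71822675e-01 -8.36837289e-14]
 [-3.01401326e+01  9.38162718e-01 -1.34657367e-13]
 [ 2.98653101e+01 -2.10679957e+01 -1.01203540e-13]
 [-3.05991483e+01 -2.12655585e+01 -7.33068575e-14]]
width 21.221238845810255 0.03762892130564714
```

Request:
servo_tool(
  steps=[
    [[0.085,0.094,-0.431,0.033,0.037,0.612,0.117],[0.085,0.094,-0.431,0.033,0.037,0.612,0.117],[0.085,0.094,-0.431,0.033,0.037,0.612,0.117],[0.085,0.094,-0.431,0.033,0.037,0.612,0.117],[0.085,0.094,-0.431,0.033,0.037,0.612,0.117],[0.085,0.094,-0.431,0.033,0.037,0.612,0.117],[0.085,0.094,-0.431,0.033,0.037,0.612,0.117],[0.085,0.094,-0.431,0.033,0.037,0.612,0.117]],
  ],
)

```text
time_s: 2.45
tcp_pos: [500.5, -278.8, 339.5]
ee_rot: [[0.006, 1.0, 0.001], [1.0, -0.006, -0.002], [-0.002, 0.001, -1.0]]
ft_force: [0.2, 0.3, -0.4]
width: 84.8
finger_force: 0.0
```

Request:
servo_tool(
  steps=[
    [[0.085,0,0,0,0,0,0],[0.085,0,0,0,0,0,0],[0.085,0,0,0,0,0,0]],
  ],
)

```text
time_s: 2.82
tcp_pos: [499.9, -273.5, 339.9]
ee_rot: [[-0.001, 1.0, -0.0], [1.0, 0.001, -0.001], [-0.001, -0.0, -1.0]]
ft_force: [0.5, 0.3, 0.7]
width: 84.9
finger_force: 0.0
```

```bash
python3 - <<'E'
from h import *
c=shot("w2"); print(c["obs"]["tcp_pos"],c["obs"]["qpos"])
cv2.imwrite("pics/w2.png",cv2.resize(c["pixels"],(800,600),interpolation=cv2.INTER_CUBIC))
E
```

```text
[ 499.90344169 -273.45763694  339.91272933] [-2.86720052e+01  2.36093840e+01  4.38886887e+00  7.07729162e+01
 -3.31827526e-02  6.12742809e+01]
```

View pics/w2.png

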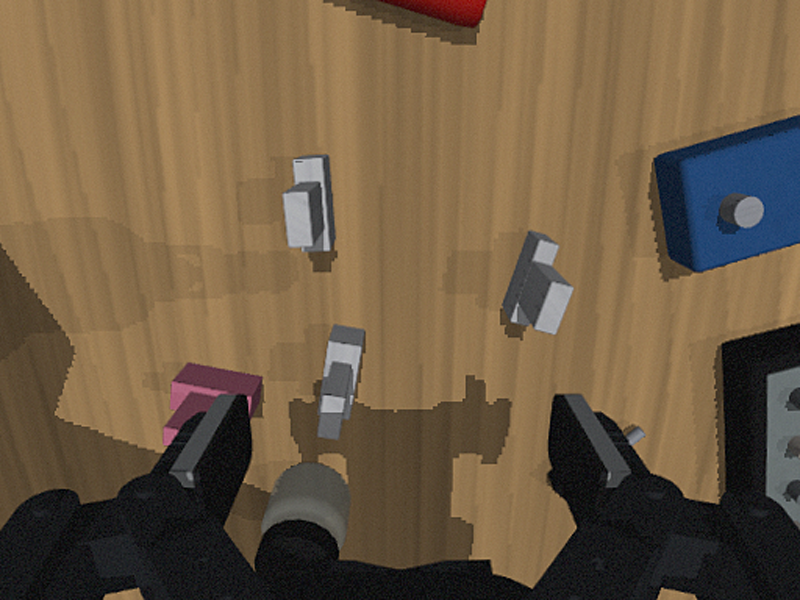

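The three aluminium blocks are at (310,205), (538,283) and (342,382), and the pink decoy is at (212,400), ignored. I'll fit pose and thickness by silhouette, using the wrist view and the side view.

```bash
cat > fit.py <<'E'
from h import *
from scipy.optimize import minimize
def mask(c):
    h=cv2.cvtColor(c["pixels"],cv2.COLOR_BGR2HSV); return ((h[...,1]<45)&(h[...,2]>60)).astype(np.uint8)
def box(x,y,z0,z1):
    return np.array([[a*x/2,b*y/2,z] for a in(1,-1) for b in(1,-1) for z in(z0,z1)])
S=4
def render(c,p,t):
    R=Rn.from_euler("z",p[2],degrees=True).as_matrix(); im=np.zeros((384*S,512*S),np.uint8)
    for b in(box(t,50,0,28),box(12,26,28,68)):
        q=proj(c,b@R.T+[p[0],p[1],0]); cv2.fillConvexPoly(im,cv2.convexHull(((q+.5)*S-.5).round().astype(np.int32)),255)
    return cv2.resize(im,(512,384),interpolation=cv2.INTER_AREA)/255.
def fit(cs,p0,ts=(12,16,20)):
    out=[]
    for t in ts:
        rois=[]
        for c in cs:
            q=proj(c,[[p0[0],p0[1],34]])[0].astype(int); w=45
            m=np.zeros((384,512)); sl=np.s_[max(q[1]-w,0):q[1]+w,max(q[0]-w,0):q[0]+w]
            mm=mask(c); _,lab,st,_=cv2.connectedComponentsWithStats(mm)
            ids=np.unique(lab[q[1]-12:q[1]+12,q[0]-12:q[0]+12]); ids=ids[ids>0]
            i=ids[np.argmax(st[ids,4])]; rois.append((c,(lab==i).astype(float)))
        def cost(p): return sum(np.abs(render(c,p,t)-m).sum()/m.sum() for c,m in rois)
        best=None
        for y in(-15,0,15):
            r=minimize(cost,[p0[0],p0[1],p0[2]+y],method="Nelder-Mead",options=dict(initial_simplex=np.array([p0[0],p0[1],p0[2]+y])+np.array([[0,0,0],[8,0,0],[0,8,0],[0,0,8]]),maxiter=120))
            if best is None or r.fun<best.fun: best=r
        out.append((t,best.x.round(1),round(best.fun,3)))
    return out
E
cat > runfit.py <<'E'
from fit import *
w,s=load("w2"),load("side")
for p in([450,-233,0],[571,-277,0],[462,-335,0]):
    print("wrist",fit([w],p)); print("side",fit([s],p))
E
python3 runfit.py
```

```text
wrist [(12, array([ 453.9, -237.5,    4. ]), np.float64(0.127)), (16, array([ 453.3, -237.5,    2.2]), np.float64(0.112)), (20, array([ 452.9, -237.3,   -2.2]), np.float64(0.212))]
side [(12, array([ 451.7, -238.1,    1.3]), np.float64(0.127)), (16, array([ 452.1, -237.5,   -3.2]), np.float64(0.134)), (20, array([ 452. , -236.8,   -7.3]), np.float64(0.179))]
wrist [(12, array([ 575.8, -281.2,  -13.8]), np.float64(0.07)), (16, array([ 576.1, -281.3,   -9.2]), np.float64(0.136)), (20, array([ 576.3, -281.5,   -3.4]), np.float64(0.213))]
side [(12, array([ 574.8, -281. ,  -20.6]), np.float64(0.133)), (16, array([ 575. , -280.7,  -23.8]), np.float64(0.202)), (20, array([ 574.7, -280.4,  -29.3]), np.float64(0.305))]
wrist [(12, array([ 464.3, -341.8,   -1.4]), np.float64(0.194)), (16, array([ 464.2, -342.1,   -6.1]), np.float64(0.125)), (20, array([ 464.3, -342.3,  -10.7]), np.float64(0.047))]
side [(12, array([ 462.2, -342.4,   -6.7]), np.float64(0.183)), (16, array([ 462.9, -342.2,   -9. ]), np.float64(0.102)), (20, array([ 462.9, -342.2,  -12.9]), np.float64(0.126))]
```

The fits give block 1 (12 mm) at (576,-281), yaw -14. Block 2 (16 mm) is at (453,-237.5), yaw 2, and block 3 (20 mm) is at (464,-342), yaw -11. The gap is about 21.5 mm wide. I'll pick block 1 first.

```bash
python3 -c "
from h import *
plan([575.8,-281.2,265],Rface(-14,0))"
```

```text
t 2.88 shift [ 0.0759 -0.0076 -0.0749] rv [ 7.000e-04 -1.000e-04 -2.451e-01] rows>= 2.0
```

Request:
servo_tool(
  steps=[
    [[0.045,0.076,-0.0075,-0.03,0,0,-0.245],[0.045,0.076,-0.0075,-0.075,0,0,-0.245],[0.045,0.076,-0.0075,-0.075,0,0,-0.245],[0.045,0.076,-0.0075,-0.105,0,0,-0.245],[0.045,0.076,-0.0075,-0.135,0,0,-0.245],[0.045,0.076,-0.0075,-0.135,0,0,-0.245]],
  ],
)

```text
time_s: 3.62
tcp_pos: [574.5, -281.8, 204.3]
ee_rot: [[0.243, 0.97, -0.004], [0.97, -0.243, 0.001], [-0.0, -0.004, -1.0]]
ft_force: [-0.8, 0.4, 0.0]
width: 45.1
finger_force: 0.0
```

```bash
python3 - <<'E'
from fit import *
c=shot("w3"); o=c["obs"]; print(o["tcp_pos"],o["ft_force"],o["width"])
im=cv2.resize(c["pixels"],(800,600),interpolation=cv2.INTER_CUBIC); cv2.imwrite("pics/w3.png",im)
E
```

```text
[ 574.51022315 -281.76556855  204.34576875] [-0.75415804  0.37770015  0.02174709] 45.07885088783253
```

View pics/w3.png

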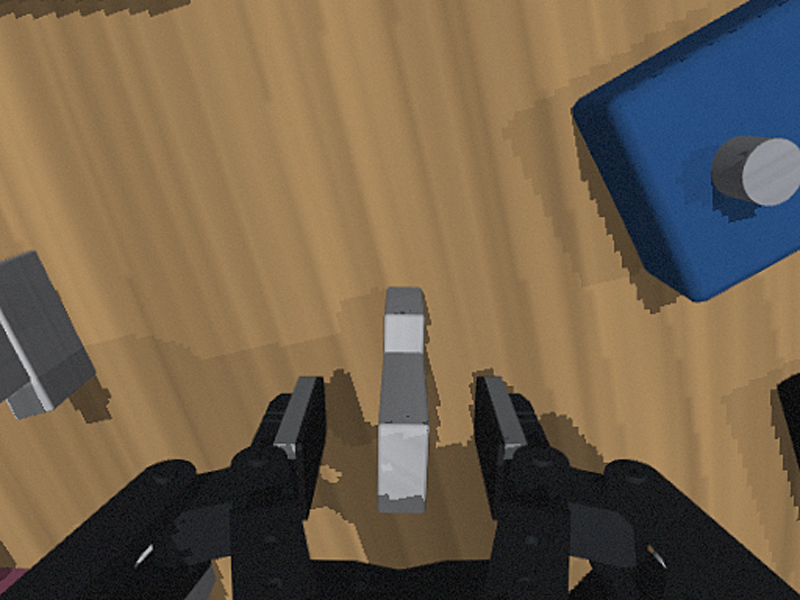

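Block 1 sits centred between the fingers, with the tab at (403,460) and its body in line. I'll close on it.

Request:
servo_tool(
  steps=[
    [[0.0,0,0,0,0,0,0],[0.0,0,0,0,0,0,0],[0.0,0,0,0,0,0,0],[0.0,0,0,0,0,0,0]],
  ],
  newtons=40,
)

```text
time_s: 4.18
tcp_pos: [576.7, -282.8, 207.1]
ee_rot: [[0.244, 0.97, 0.003], [0.97, -0.244, -0.003], [-0.002, 0.004, -1.0]]
ft_force: [-0.5, 0.8, 7.4]
width: 12.0
finger_force: 44.0
```

```bash
cat >> h.py <<'E'
G=np.array([552.0,144.6,105.]); PSI=-8.3; RG=Rface(PSI)
def gapTCP(s,out,y=0,grasp=49):  # block centre s mm up-slope from upper wall; out = foot height above the face
    return G+RG@np.array([y,s,0])-RG[:,2]*(out+grasp+155)
E
python3 - <<'E'
from h import *
from station import robot
o=robot.get_obs();print(o["width"],o["finger_force"],o["tcp_pos"])
plan(gapTCP(-10.7,60),RG); print(gapTCP(-10.7,60), RG[:,2])
E
```

```text
11.95731022682852 43.962825536727905 [ 576.66205961 -282.83681516  207.11675447]
t 4.17 shift [-0.1832  0.4506  0.108 ] rv [-0.1164 -0.596   0.0987] rows>= 8.0
[393.48874842 167.72429079 315.11887182] [ 0.56756868 -0.08279932 -0.81915204]
```

Gripped at 12.0 mm. The tips press lightly on the body with 7 N, so I'll grasp 3 mm higher next time. Lifting and moving over the gap.

Request:
servo_tool(
  steps=[
    [[0.0,0,0,0.06,0,0,0],[0.0,0,0,0.12,0,0,0],[0.0,0,0,0.18,0,0,0]],
  ],
)

```text
time_s: 4.55
tcp_pos: [575.6, -282.4, 386.8]
ee_rot: [[0.244, 0.97, -0.0], [0.97, -0.244, -0.001], [-0.001, 0.0, -1.0]]
ft_force: [0.7, -1.1, 0.2]
width: 11.4
finger_force: 43.0
```

Request:
servo_tool(
  steps=[
    [[0.0,-0.183,0.45,-0.04,-0.116,-0.596,0.099],[0.0,-0.183,0.45,-0.04,-0.116,-0.596,0.099],[0.0,-0.183,0.45,-0.04,-0.116,-0.596,0.099],[0.0,-0.183,0.45,-0.04,-0.116,-0.596,0.099],[0.0,-0.183,0.45,-0.04,-0.116,-0.596,0.099],[0.0,-0.183,0.45,-0.04,-0.116,-0.596,0.099],[0.0,-0.183,0.45,-0.04,-0.116,-0.596,0.099],[0.0,-0.183,0.45,-0.04,-0.116,-0.596,0.099]],
  ],
)

```text
time_s: 5.55
tcp_pos: [391.5, 168.9, 345.2]
ee_rot: [[0.144, 0.812, 0.566], [0.99, -0.119, -0.08], [0.002, 0.571, -0.821]]
ft_force: [1.3, 0.1, -0.8]
width: 11.7
finger_force: 43.1
```

Request:
servo_tool(
  steps=[
    [[0.0,0,0,0,0,0,0],[0.0,0,0,0,0,0,0],[0.0,0,0,0,0,0,0]],
  ],
)

```text
time_s: 5.92
tcp_pos: [393.4, 166.1, 344.9]
ee_rot: [[0.147, 0.812, 0.565], [0.989, -0.121, -0.083], [0.001, 0.571, -0.821]]
ft_force: [0.3, 0.3, 0.0]
width: 11.6
finger_force: 43.1
```

```bash
sed -i 's/grasp=49/grasp=52/' h.py; python3 - <<'E'
from h import *
plan(gapTCP(-10.7,15),RG)
c=shot("w4"); cv2.imwrite("pics/w4.png",cv2.resize(c["pixels"],(800,600),interpolation=cv2.INTER_CUBIC))
o=c["obs"]; print(o["tcp_pos"],o["width"],o["ft_force"], (o["tcp_pos"]-gapTCP(-10.7,0))@RG)
E
```

```text
t 5.92 shift [ 0.024  -0.0019 -0.0642] rv [-0.0016 -0.0035  0.0022] rows>= 2.0
[393.37009064 166.13298403 344.86898594] 11.56778960329272 [0.27118509 0.31527926 0.01436085] [ -1.59176806  17.15595527 -81.30545412]
```

View pics/w4.png

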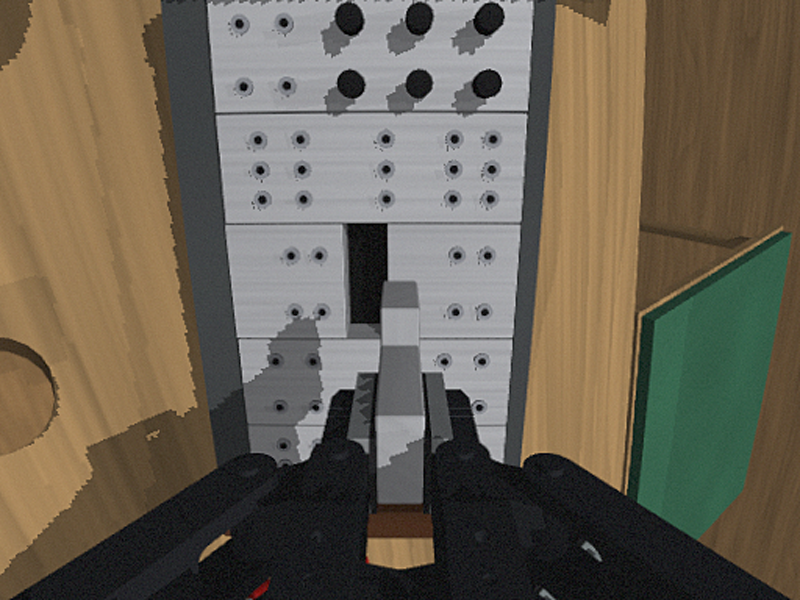

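Block 1 is held straight, with its body at (400,310) and the gap at (366,280). I'll align 15 mm above the face, then insert.

Request:
servo_tool(
  steps=[
    [[0.0,0.024,-0.002,-0.064,0,-0.0035,0],[0.0,0.024,-0.002,-0.064,0,-0.0035,0],[0.0,0.024,-0.002,-0.064,0,-0.0035,0],[0.0,0.024,-0.002,-0.064,0,-0.0035,0]],
  ],
)

```text
time_s: 6.48
tcp_pos: [417.6, 165.4, 282.7]
ee_rot: [[0.145, 0.809, 0.57], [0.989, -0.12, -0.08], [0.004, 0.576, -0.818]]
ft_force: [1.1, 0.8, -0.2]
width: 11.4
finger_force: 43.0
```

Request:
servo_tool(
  steps=[
    [[0.0,0.0065,-0.0009,-0.0093,0,0,0],[0.0,0.0128,-0.0018,-0.0186,0,0,0],[0.0,0.0193,-0.0028,-0.028,0,0,0],[0.0,0.0193,-0.0028,-0.028,0,0,0]],
  ],
)

```text
time_s: 6.98
tcp_pos: [436.2, 162.4, 251.4]
ee_rot: [[0.144, 0.812, 0.566], [0.99, -0.118, -0.082], [0.0, 0.572, -0.821]]
ft_force: [0.2, -0.4, -1.6]
width: 11.5
finger_force: 43.0
```

```bash
cat > st.py <<'E'
from h import *
from station import robot
o=robot.get_obs()
print("t",round(o["time_s"],2),"w",round(o["width"],1),"ff",round(o["finger_force"],1),"local[y,s,out]",((o["tcp_pos"]-gapTCP(0,0))@RG*[1,1,-1]).round(2),"F local",(o["ft_force"]@RG).round(1),"rot err",np.degrees(Rn.from_matrix(RG@o["ee_rot"].T).as_rotvec()).round(2))
E
python3 st.py
```

```text
t 6.97 w 11.5 ff 43.0 local[y,s,out] [  0.93 -11.99 -19.83] F local [-0.4 -0.7  1.4] rot err [-0.04 -0.14 -0.02]
```

Request:
servo_tool(
  steps=[
    [[0.0,0.0012,-0.0002,-0.0017,0,0,0],[0.0,0.0023,-0.0003,-0.0033,0,0,0],[0.0,0.0028,-0.0004,-0.0041,0,0,0],[0.0,0.0028,-0.0004,-0.0041,0,0,0],[0.0,0.0028,-0.0004,-0.0041,0,0,0]],
  ],
)

```text
time_s: 7.6
tcp_pos: [438.1, 162.5, 249.8]
ee_rot: [[0.143, 0.81, 0.568], [0.99, -0.118, -0.08], [0.002, 0.574, -0.819]]
ft_force: [-12.6, 2.1, 13.6]
width: 11.1
finger_force: 46.2
```

```bash
python3 st.py
```

```text
t 7.6 w 11.1 ff 46.2 local[y,s,out] [  1.29 -11.36 -22.25] F local [  0.3  -2.7 -18.5] rot err [-0.1   0.04 -0.1 ]
```

Block 1 is on the floor, with an 18 N push at depth. I'll lift 2-3 mm and feel both walls with it to centre accurately.

Request:
servo_tool(
  steps=[
    [[0.0,-0.0017,0.0003,0.0025,0,0,0],[0.0,0.0013,-0.0002,0.0046,0,0,0],[0.0,0.0024,-0.0003,0.0054,0,0,0],[0.0,0.004,-0.0006,0.0065,0,0,0],[0.0,0.004,-0.0006,0.0065,0,0,0],[0.0,0.004,-0.0006,0.0065,0,0,0]],
  ],
)

```text
time_s: 8.35
tcp_pos: [441.8, 161.7, 253.7]
ee_rot: [[0.142, 0.814, 0.564], [0.99, -0.117, -0.08], [0.001, 0.569, -0.822]]
ft_force: [-4.9, 2.5, -2.2]
width: 11.7
finger_force: 43.4
```

```bash
python3 st.py
```

```text
t 8.35 w 11.7 ff 43.4 local[y,s,out] [  0.99  -6.04 -21.26] F local [ 1.7 -5.5 -1.2] rot err [-0.09 -0.28 -0.13]
```

Request:
servo_tool(
  steps=[
    [[0.0,-0.0041,0.0006,-0.0029,0,0,0],[0.0,-0.0081,0.0012,-0.0057,0,0,0],[0.0,-0.0105,0.0015,-0.0075,0,0,0],[0.0,-0.0122,0.0018,-0.0086,0,0,0],[0.0,-0.0122,0.0018,-0.0086,0,0,0],[0.0,-0.0122,0.0018,-0.0086,0,0,0]],
  ],
)

```text
time_s: 9.1
tcp_pos: [432.0, 163.4, 247.7]
ee_rot: [[0.145, 0.808, 0.571], [0.989, -0.12, -0.082], [0.002, 0.577, -0.817]]
ft_force: [4.0, -2.1, -0.2]
width: 11.6
finger_force: 42.7
```

```bash
python3 st.py
```

```text
t 9.1 w 11.6 ff 42.7 local[y,s,out] [  1.33 -17.64 -20.5 ] F local [-1.5  3.4  2.6] rot err [-0.09  0.23  0.06]
```

The wall contacts, corrected for flex, put the foot at s = -7.0 and -16.8. That makes the gap about 21.8 mm wide with its centre at s = -11.9. I'll pull block 1 out and take it back to its place.

Request:
servo_tool(
  steps=[
    [[0.0,0.0047,-0.0007,0.0033,0,0,0],[0.0,-0.014,0.002,0.03,0,0,0],[0.0,-0.033,0.0048,0.0577,0,0,0],[0.0,-0.052,0.0076,0.0853,0,0,0],[0.0,-0.052,0.0076,0.0853,0,0,0]],
  ],
)

```text
time_s: 9.72
tcp_pos: [378.5, 171.7, 333.8]
ee_rot: [[0.142, 0.809, 0.57], [0.99, -0.119, -0.078], [0.005, 0.575, -0.818]]
ft_force: [-0.3, 0.4, -0.3]
width: 11.7
finger_force: 43.1
```

```bash
sed -i 's/^print(/zl=RG.T@o["ee_rot"][:,2]; print("foot s",round((((o["tcp_pos"]-gapTCP(0,0))@RG)[1]+207*zl[1]),2),end=" ")\nprint(/' st.py; python3 st.py; python3 -c "
from h import *
plan([575.8,-281.2,300],Rface(-14,0))"
```

```text
foot s -12.07 t 9.72 w 11.7 ff 43.1 local[y,s,out] [  1.75 -12.54  81.14] F local [ 0.3 -0.5  0. ] rot err [-0.24  0.17 -0.15]
t 9.72 shift [ 0.1973 -0.4529 -0.0338] rv [ 0.1134  0.6028 -0.0975] rows>= 8.0
```

Request:
servo_tool(
  steps=[
    [[0.0,0.197,-0.453,0.05,0.113,0.603,-0.098],[0.0,0.197,-0.453,0.05,0.113,0.603,-0.098],[0.0,0.197,-0.453,0.05,0.113,0.603,-0.098],[0.0,0.197,-0.453,0.05,0.113,0.603,-0.098],[0.0,0.197,-0.453,0.05,0.113,0.603,-0.098],[0.0,0.197,-0.453,0.05,0.113,0.603,-0.098],[0.0,0.197,-0.453,0.05,0.113,0.603,-0.098],[0.0,0.197,-0.453,0.05,0.113,0.603,-0.098]],
  ],
)

```text
time_s: 10.72
tcp_pos: [576.5, -284.5, 379.8]
ee_rot: [[0.243, 0.97, -0.005], [0.97, -0.243, -0.002], [-0.003, -0.005, -1.0]]
ft_force: [2.0, 0.5, 0.1]
width: 11.5
finger_force: 43.0
```

Request:
servo_tool(
  steps=[
    [[0.0,0,0,-0.06,0,0,0],[0.0,0,0,-0.12,0,0,0],[0.0,0,0,-0.14,0,0,0],[0.0,0,0,-0.14,0,0,0],[0.0,0,0,-0.14,0,0,0]],
  ],
)

```text
time_s: 11.35
tcp_pos: [576.3, -282.3, 242.2]
ee_rot: [[0.242, 0.97, -0.003], [0.97, -0.242, -0.004], [-0.004, -0.002, -1.0]]
ft_force: [1.1, -0.2, 0.5]
width: 11.3
finger_force: 43.0
```

```bash
python3 -c "
from h import *
plan([575.8,-281.2,208],Rface(-14,0))"
```

```text
t 11.35 shift [-0.0005  0.0011 -0.0342] rv [ 0.0036 -0.0026  0.0003] rows>= 1.0
```

Request:
servo_tool(
  steps=[
    [[0.0,0,0.001,-0.02,0.0036,-0.0026,0],[0.0,0,0.001,-0.03,0.0036,-0.0026,0],[0.0,0,0.001,-0.034,0.0036,-0.0026,0],[0.0,0,0.001,-0.035,0.0036,-0.0026,0],[0.0,0,0.001,-0.0355,0.0036,-0.0026,0],[0.0,0,0.001,-0.0355,0.0036,-0.0026,0]],
  ],
)

```text
time_s: 12.1
tcp_pos: [576.0, -281.0, 207.2]
ee_rot: [[0.242, 0.97, 0.0], [0.97, -0.242, -0.0], [-0.0, 0.0, -1.0]]
ft_force: [0.2, 0.7, 1.6]
width: 11.3
finger_force: 43.5
```

Request:
servo_tool(
  steps=[
    [[0.02,0,0,0,0,0,0],[0.04,0,0,0,0,0,0],[0.045,0,0,0,0,0,0],[0.045,0,0,0.02,0,0,0],[0.045,0,0,0.06,0,0,0],[0.045,0,0,0.1,0,0,0]],
  ],
)

```text
time_s: 12.85
tcp_pos: [575.6, -280.8, 306.9]
ee_rot: [[0.242, 0.97, -0.002], [0.97, -0.242, 0.001], [0.0, -0.002, -1.0]]
ft_force: [0.7, -0.9, -0.0]
width: 44.9
finger_force: 0.0
```

```bash
python3 - <<'E'
from fit import *
c=shot("w5"); print(c["obs"]["width"],c["obs"]["tcp_pos"]); print(fit([c],[576,-281,-14],(12,)))
from station import eyes
t=eyes.read_camera("side"); np.save("side2.npy",t,allow_pickle=True); print(fit([t],[575,-281,-18],(12,)))
plan([453,-237.5,275],Rface(2,0))
E
```

```text
44.93238803003149 [ 575.62665732 -280.8465866   306.86169583]
[(12, array([ 577.6, -279.1,  -13.8]), np.float64(0.047))]
[(12, array([ 576.8, -278.7,  -18.1]), np.float64(0.132))]
t 12.95 shift [-0.1243  0.0441 -0.0372] rv [0.0031 0.0088 0.2794] rows>= 3.0
```

Block 1 stands upright, and the fit agrees in both views. Block 2 is next.

Request:
servo_tool(
  steps=[
    [[0.045,-0.124,0.044,0,0.003,0.009,0.28],[0.045,-0.124,0.044,-0.037,0.003,0.009,0.28],[0.045,-0.124,0.044,-0.037,0.003,0.009,0.28],[0.045,-0.124,0.044,-0.037,0.003,0.009,0.28],[0.045,-0.124,0.044,-0.037,0.003,0.009,0.28]],
  ],
)

```text
time_s: 13.58
tcp_pos: [453.2, -237.6, 270.2]
ee_rot: [[-0.035, 0.999, -0.008], [0.999, 0.035, 0.0], [0.0, -0.008, -1.0]]
ft_force: [0.6, -0.3, -0.0]
width: 45.4
finger_force: 0.0
```

```bash
python3 - <<'E'
from fit import *
c=shot("w6"); print(c["obs"]["tcp_pos"]); print(fit([c],[453.3,-237.5,2],(12,16,20)))
plan([453.5,-237.5,209],Rface(2,0))
E
```

```text
[ 453.18767595 -237.60566127  270.1713099 ]
[(12, array([ 453.7, -237.3,    2.3]), np.float64(0.123)), (16, array([ 453.4, -237.8,    3.1]), np.float64(0.036)), (20, array([ 453.6, -237.7,    2.7]), np.float64(0.26))]
t 13.62 shift [ 0.0001  0.0001 -0.0613] rv [-0.0001 -0.0075 -0.0007] rows>= 1.0
```

The close-up confirms 16 mm at (453.4,-237.8), yaw 3.

Request:
servo_tool(
  steps=[
    [[0.045,0,0,-0.04,0,-0.0075,0.015],[0.045,0,0,-0.06,0,-0.0075,0.015],[0.045,0,0,-0.06,0,-0.0075,0.015],[0.0,0,0,-0.06,0,-0.0075,0.015],[0.0,0,0,-0.06,0,-0.0075,0.015],[0.0,0,0,-0.06,0,-0.0075,0.015],[0.0,0,0,-0.06,0,-0.0075,0.015]],
  ],
)

```text
time_s: 14.5
tcp_pos: [452.6, -237.3, 210.7]
ee_rot: [[-0.05, 0.999, 0.0], [0.999, 0.05, -0.0], [-0.0, 0.0, -1.0]]
ft_force: [-0.2, -0.7, 6.0]
width: 11.5
finger_force: 41.2
```

Request:
servo_tool(
  steps=[
    [[0.0,0,0,0.06,0,0,0],[0.0,0,0,0.12,0,0,0],[0.0,0,0,0.18,0,0,0]],
  ],
)

```text
time_s: 14.88
tcp_pos: [451.2, -236.6, 390.8]
ee_rot: [[-0.05, 0.999, -0.004], [0.999, 0.05, 0.002], [0.002, -0.004, -1.0]]
ft_force: [-0.2, -1.0, -0.2]
width: 11.3
finger_force: 40.4
```

```bash
python3 -c "
from h import *
plan(gapTCP(-12,70),RG)"
```

```text
t 14.88 shift [-0.0662  0.4056 -0.0657] rv [-0.0313 -0.6151 -0.1899] rows>= 7.0
```

Request:
servo_tool(
  steps=[
    [[0.0,-0.066,0.4055,-0.066,-0.031,-0.615,-0.19],[0.0,-0.066,0.4055,-0.066,-0.031,-0.615,-0.19],[0.0,-0.066,0.4055,-0.066,-0.031,-0.615,-0.19],[0.0,-0.066,0.4055,-0.066,-0.031,-0.615,-0.19],[0.0,-0.066,0.4055,-0.066,-0.031,-0.615,-0.19],[0.0,-0.066,0.4055,-0.066,-0.031,-0.615,-0.19],[0.0,-0.066,0.4055,-0.066,-0.031,-0.615,-0.19],[0.0,-0.066,0.4055,-0.066,-0.031,-0.615,-0.19]],
  ],
)

```text
time_s: 15.88
tcp_pos: [384.7, 170.9, 322.5]
ee_rot: [[0.139, 0.812, 0.567], [0.99, -0.113, -0.081], [-0.001, 0.573, -0.82]]
ft_force: [0.2, -0.2, 0.4]
width: 11.3
finger_force: 40.4
```

Request:
servo_tool(
  steps=[
    [[0.0,0,0,0,0,0,0],[0.0,0,0,0,0,0,0],[0.0,0,0,0,0,0,0]],
  ],
)

```text
time_s: 16.25
tcp_pos: [386.0, 167.5, 323.5]
ee_rot: [[0.147, 0.81, 0.568], [0.989, -0.12, -0.085], [-0.0, 0.575, -0.818]]
ft_force: [0.0, 0.1, -0.2]
width: 11.7
finger_force: 40.4
```

```bash
python3 st.py; python3 -c "
from h import *
plan(gapTCP(-12,15),RG)"
```

```text
foot s -11.68 t 16.25 w 11.7 ff 40.4 local[y,s,out] [ -1.35 -11.94  68.06] F local [ 0.1 -0.1  0.1] rot err [0.02 0.07 0.16]
t 16.25 shift [ 0.0303 -0.0031 -0.0435] rv [0.0003 0.0013 0.0028] rows>= 1.0
```

Request:
servo_tool(
  steps=[
    [[0.0,0.0303,-0.003,-0.0435,0,0.001,0.003],[0.0,0.0303,-0.003,-0.0435,0,0.001,0.003],[0.0,0.0303,-0.003,-0.0435,0,0.001,0.003],[0.0,0.0363,-0.0039,-0.0523,0,0.001,0.003],[0.0,0.0424,-0.0048,-0.0612,0,0.001,0.003],[0.0,0.0485,-0.0056,-0.0697,0,0.001,0.003],[0.0,0.0485,-0.0056,-0.0697,0,0.001,0.003],[0.0,0.0485,-0.0056,-0.0697,0,0.001,0.003]],
  ],
)

```text
time_s: 17.25
tcp_pos: [434.3, 163.0, 253.5]
ee_rot: [[0.142, 0.811, 0.567], [0.99, -0.116, -0.082], [-0.001, 0.573, -0.819]]
ft_force: [0.0, -0.1, -1.2]
width: 11.0
finger_force: 40.4
```

```bash
python3 st.py
```

```text
foot s -12.51 t 17.25 w 11.0 ff 40.4 local[y,s,out] [  1.18 -12.45 -17.04] F local [-0.1 -0.7  1. ] rot err [ 0.03 -0.02 -0.15]
```

Request:
servo_tool(
  steps=[
    [[0.0,0.0012,-0.0002,-0.0017,0,0,0],[0.0,0.0023,-0.0003,-0.0033,0,0,0],[0.0,0.0028,-0.0004,-0.0041,0,0,0],[0.0,0.0028,-0.0004,-0.0041,0,0,0]],
  ],
)

```text
time_s: 17.75
tcp_pos: [435.3, 162.9, 252.2]
ee_rot: [[0.14, 0.81, 0.57], [0.99, -0.114, -0.08], [0.0, 0.575, -0.818]]
ft_force: [-30.1, 0.1, 33.7]
width: 11.6
finger_force: 47.1
```

```bash
python3 st.py
```

```text
foot s -11.9 t 17.75 w 11.6 ff 47.1 local[y,s,out] [  1.21 -12.35 -18.68] F local [ -4.2  -5.1 -44.6] rot err [ 0.01  0.13 -0.26]
```

Contact at the expected depth (-18.7 for this grip height) means block 2 is on the floor, so it fits. Taking it out and back to its place.

Request:
servo_tool(
  steps=[
    [[0.0,-0.0028,0.0004,0.0041,0,0,0],[0.0,-0.022,0.0032,0.032,0,0,0],[0.0,-0.041,0.006,0.059,0,0,0],[0.0,-0.06,0.0087,0.0861,0,0,0],[0.0,-0.06,0.0087,0.0861,0,0,0]],
  ],
)

```text
time_s: 18.38
tcp_pos: [377.2, 171.9, 337.9]
ee_rot: [[0.141, 0.808, 0.572], [0.99, -0.116, -0.079], [0.003, 0.577, -0.817]]
ft_force: [1.2, 0.0, -1.7]
width: 11.3
finger_force: 40.4
```

```bash
python3 -c "
from h import *
plan([453,-237.5,260],Rface(3,0))"
```

```text
t 18.38 shift [ 0.0758 -0.4094 -0.0779] rv [0.0244 0.6156 0.1881] rows>= 7.0
```

Request:
servo_tool(
  steps=[
    [[0.0,0.076,-0.4095,0.03,0.024,0.616,0.188],[0.0,0.076,-0.4095,0.03,0.024,0.616,0.188],[0.0,0.076,-0.4095,0.03,0.024,0.616,0.188],[0.0,0.076,-0.4095,0.03,0.024,0.616,0.188],[0.0,0.076,-0.4095,0.03,0.024,0.616,0.188],[0.0,0.076,-0.4095,0.03,0.024,0.616,0.188],[0.0,0.076,-0.4095,0.03,0.024,0.616,0.188],[0.0,0.076,-0.4095,0.03,0.024,0.616,0.188]],
  ],
)

```text
time_s: 19.38
tcp_pos: [453.6, -241.6, 363.8]
ee_rot: [[-0.048, 0.999, -0.005], [0.999, 0.048, -0.004], [-0.004, -0.005, -1.0]]
ft_force: [-0.5, 0.1, -0.6]
width: 11.2
finger_force: 40.4
```

Request:
servo_tool(
  steps=[
    [[0.0,0,0,-0.06,0,0,0],[0.0,0,0,-0.12,0,0,0],[0.0,0,0,-0.12,0,0,0],[0.0,0,0,-0.12,0,0,0]],
  ],
)

```text
time_s: 19.88
tcp_pos: [453.8, -238.1, 246.8]
ee_rot: [[-0.054, 0.999, -0.003], [0.999, 0.054, -0.005], [-0.004, -0.003, -1.0]]
ft_force: [-0.2, -0.1, 0.8]
width: 11.6
finger_force: 40.4
```

```bash
python3 -c "
from h import *
plan([453,-237.5,211],Rface(3,0))"
```

```text
t 19.88 shift [-0.0008  0.0006 -0.0358] rv [ 0.0046 -0.0032 -0.0017] rows>= 1.0
```

Request:
servo_tool(
  steps=[
    [[0.0,0,0.0005,-0.02,0.0046,-0.0032,0],[0.0,0,0.0005,-0.03,0.0046,-0.0032,0],[0.0,0,0.0005,-0.0345,0.0046,-0.0032,0],[0.0,0,0.0005,-0.036,0.0046,-0.0032,0],[0.0,0,0.0005,-0.0365,0.0046,-0.0032,0],[0.0,0,0.0005,-0.0365,0.0046,-0.0032,0]],
  ],
)

```text
time_s: 20.62
tcp_pos: [453.4, -237.9, 210.7]
ee_rot: [[-0.053, 0.999, 0.0], [0.999, 0.053, -0.0], [-0.0, 0.0, -1.0]]
ft_force: [-0.4, 0.1, 5.6]
width: 11.4
finger_force: 41.4
```

Request:
servo_tool(
  steps=[
    [[0.02,0,0,0,0,0,0],[0.04,0,0,0,0,0,0],[0.045,0,0,0,0,0,0],[0.045,0,0,0.02,0,0,0],[0.045,0,0,0.06,0,0,0],[0.045,0,0,0.1,0,0,0]],
  ],
)

```text
time_s: 21.38
tcp_pos: [452.9, -237.6, 309.7]
ee_rot: [[-0.053, 0.999, -0.002], [0.999, 0.053, 0.001], [0.001, -0.002, -1.0]]
ft_force: [1.2, -0.5, 0.9]
width: 45.0
finger_force: 0.0
```

```bash
python3 - <<'E'
from fit import *
c=shot("w7"); print(fit([c],[453.3,-237.5,3],(16,)))
plan([464.3,-342.3,275],Rface(-11,0))
E
```

```text
[(16, array([ 454.3, -238.3,    3.7]), np.float64(0.034))]
t 21.43 shift [ 0.0098 -0.1038 -0.0406] rv [ 0.0042  0.0059 -0.2453] rows>= 2.0
```

Block 2 is upright. Now block 3.

Request:
servo_tool(
  steps=[
    [[0.045,0.01,-0.104,0,0.004,0.006,-0.245],[0.045,0.01,-0.104,-0.03,0.004,0.006,-0.245],[0.045,0.01,-0.104,-0.03,0.004,0.006,-0.245],[0.045,0.01,-0.104,-0.03,0.004,0.006,-0.245]],
  ],
)

```text
time_s: 21.92
tcp_pos: [462.8, -341.4, 278.6]
ee_rot: [[0.191, 0.982, -0.008], [0.982, -0.19, 0.007], [0.005, -0.009, -1.0]]
ft_force: [-0.4, -0.3, 0.2]
width: 45.0
finger_force: 0.0
```

```bash
python3 - <<'E'
from fit import *
c=shot("w8"); print(fit([c],[464.3,-342.3,-11],(16,20)))
plan([464.3,-342.3,211],Rface(-11,0))
cv2.imwrite("pics/w8.png",c["pixels"])
E
```

```text
[(16, array([ 464.3, -341.8,   -6.2]), np.float64(0.175)), (20, array([ 464.5, -341.8,  -10.1]), np.float64(0.033))]
t 21.98 shift [ 0.0012 -0.0013 -0.0682] rv [-0.006  -0.0068 -0.0011] rows>= 2.0
```

View pics/w8.png

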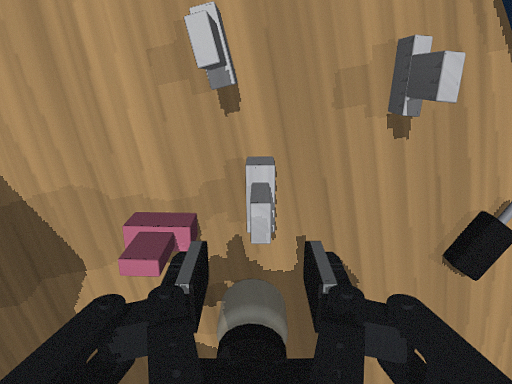

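The view shows block 3 (20 mm by the fit) at (261,200), between the fingers. Block 2 at (210,45) and block 1 at (425,75) are upright, and the pink decoy at (160,240) is clear.

Request:
servo_tool(
  steps=[
    [[0.045,0.0013,-0.0008,-0.04,-0.006,-0.0068,0.012],[0.045,0.0013,-0.0008,-0.067,-0.006,-0.0068,0.012],[0.045,0.0013,-0.0008,-0.067,-0.006,-0.0068,0.012],[0.0,0.0013,-0.0008,-0.067,-0.006,-0.0068,0.012],[0.0,0.0013,-0.0008,-0.067,-0.006,-0.0068,0.012],[0.0,0.0013,-0.0008,-0.067,-0.006,-0.0068,0.012],[0.0,0.0013,-0.0008,-0.067,-0.006,-0.0068,0.012]],
  ],
)

```text
time_s: 22.85
tcp_pos: [464.9, -342.8, 213.7]
ee_rot: [[0.179, 0.984, 0.003], [0.984, -0.179, -0.002], [-0.001, 0.003, -1.0]]
ft_force: [0.2, 2.1, 6.8]
width: 11.1
finger_force: 45.2
```

Request:
servo_tool(
  steps=[
    [[0.0,0,0,0.06,0,0,0],[0.0,0,0,0.12,0,0,0],[0.0,0,0,0.18,0,0,0]],
  ],
)

```text
time_s: 23.22
tcp_pos: [464.0, -342.4, 393.8]
ee_rot: [[0.179, 0.984, -0.0], [0.984, -0.179, -0.0], [-0.0, -0.0, -1.0]]
ft_force: [0.7, -0.9, -1.1]
width: 10.9
finger_force: 44.1
```

```bash
python3 -c "
from h import *
plan(gapTCP(-12,70),RG)"
```

```text
t 23.23 shift [-0.079   0.5114 -0.0687] rv [-0.0984 -0.603   0.0341] rows>= 9.0
```

Request:
servo_tool(
  steps=[
    [[0.0,-0.079,0.511,-0.05,-0.098,-0.603,0.034],[0.0,-0.079,0.511,-0.05,-0.098,-0.603,0.034],[0.0,-0.079,0.511,-0.05,-0.098,-0.603,0.034],[0.0,-0.079,0.511,-0.05,-0.098,-0.603,0.034],[0.0,-0.079,0.511,-0.05,-0.098,-0.603,0.034],[0.0,-0.079,0.511,-0.05,-0.098,-0.603,0.034],[0.0,-0.079,0.511,-0.05,-0.098,-0.603,0.034],[0.0,-0.079,0.511,-0.05,-0.098,-0.603,0.034]],
  ],
)

```text
time_s: 24.22
tcp_pos: [387.2, 150.9, 344.2]
ee_rot: [[0.144, 0.81, 0.569], [0.99, -0.119, -0.082], [0.001, 0.575, -0.818]]
ft_force: [1.9, 0.1, -1.0]
width: 11.0
finger_force: 44.2
```

Request:
servo_tool(
  steps=[
    [[0.0,0,0,0,0,0,0],[0.0,0,0,0,0,0,0],[0.0,0,0,0,0,0,0]],
  ],
)

```text
time_s: 24.6
tcp_pos: [388.5, 147.9, 343.9]
ee_rot: [[0.147, 0.81, 0.567], [0.989, -0.121, -0.085], [-0.0, 0.574, -0.819]]
ft_force: [0.5, -0.4, -0.7]
width: 11.3
finger_force: 44.2
```

```bash
python3 -c "
from h import *
plan(gapTCP(-11.9,15),RG)"
```

```text
t 24.6 shift [ 0.0278  0.0165 -0.0639] rv [0.0001 0.0002 0.0029] rows>= 2.0
```

Request:
servo_tool(
  steps=[
    [[0.0,0.028,0.0165,-0.064,0,0,0.003],[0.0,0.028,0.0165,-0.064,0,0,0.003],[0.0,0.028,0.0165,-0.064,0,0,0.003],[0.0,0.028,0.0165,-0.064,0,0,0.003],[0.0,0.028,0.0165,-0.064,0,0,0.003]],
  ],
)

```text
time_s: 25.22
tcp_pos: [416.7, 165.6, 281.8]
ee_rot: [[0.142, 0.809, 0.571], [0.99, -0.117, -0.08], [0.002, 0.576, -0.817]]
ft_force: [0.1, 0.1, -0.8]
width: 11.2
finger_force: 44.1
```

```bash
python3 st.py; python3 -c "
from h import *
plan(gapTCP(-11.9,0),RG)"
```

```text
foot s -10.06 t 25.23 w 11.2 ff 44.1 local[y,s,out] [  1.27 -10.78  16.4 ] F local [ 0.1 -0.4  0.6] rot err [-0.1   0.22 -0.14]
t 25.23 shift [ 0.0082 -0.0025 -0.0141] rv [-0.0017  0.0038 -0.0024] rows>= 1.0
```

Request:
servo_tool(
  steps=[
    [[0.0,0.002,-0.0016,-0.0051,-0.0015,0.0035,-0.002],[0.0,0.002,-0.0016,-0.0051,-0.0015,0.0035,-0.002],[0.0,0.002,-0.0016,-0.0051,-0.0015,0.0035,-0.002],[0.0,0.002,-0.0016,-0.0051,-0.0015,0.0035,-0.002]],
  ],
)

```text
time_s: 25.72
tcp_pos: [418.3, 164.3, 274.9]
ee_rot: [[0.143, 0.812, 0.565], [0.99, -0.116, -0.083], [-0.002, 0.571, -0.821]]
ft_force: [-0.6, -0.3, -1.2]
width: 11.3
finger_force: 44.1
```

```bash
python3 st.py; python3 -c "
from h import *
plan(gapTCP(-11.9,11),RG)"
```

```text
foot s -13.81 t 25.73 w 11.3 ff 44.1 local[y,s,out] [  0.21 -13.22   9.69] F local [-0.3 -1.1  0.7] rot err [ 0.08 -0.17 -0.07]
t 25.73 shift [ 0.0003 -0.0003  0.0018] rv [ 0.0013 -0.003  -0.0013] rows>= 1.0
```

The readings carry about ±1 mm of jitter. I'll average a few at hold.

Request:
servo_tool(
  steps=[
    [[0.0,0,0,0,0,0,0],[0.0,0,0,0,0,0,0]],
  ],
)

```text
time_s: 25.98
tcp_pos: [418.3, 164.3, 274.9]
ee_rot: [[0.143, 0.812, 0.565], [0.99, -0.117, -0.083], [-0.002, 0.571, -0.821]]
ft_force: [0.5, 0.1, -1.2]
width: 11.3
finger_force: 44.1
```

```bash
python3 st.py; python3 - <<'E'
from h import *
from station import robot,eyes
for i in range(10):
    eyes.read_camera("wrist"); o=robot.get_obs(); zl=RG.T@o["ee_rot"][:,2]; l=(o["tcp_pos"]-gapTCP(0,0))@RG
    print((l*[1,1,-1]).round(2), round(l[1]+207*zl[1],2))
E
```

```text
foot s -13.82 t 25.98 w 11.3 ff 44.1 local[y,s,out] [  0.17 -13.23   9.64] F local [ 0.1 -0.2  1.2] rot err [ 0.08 -0.18 -0.07]
[  0.15 -13.24   9.63] -13.84
[  0.14 -13.24   9.64] -13.83
[  0.15 -13.23   9.63] -13.82
[  0.13 -13.23   9.65] -13.83
[  0.11 -13.24   9.63] -13.84
[  0.14 -13.24   9.64] -13.83
[  0.13 -13.21   9.66] -13.79
[  0.12 -13.22   9.65] -13.82
[  0.13 -13.22   9.65] -13.81
[  0.13 -13.23   9.64] -13.82
```

Request:
servo_tool(
  steps=[
    [[0.0,0.0011,-0.0002,0.0007,0.001,-0.002,-0.001],[0.0,0.0011,-0.0002,0.0007,0.001,-0.002,-0.001],[0.0,0.0011,-0.0002,0.0007,0.001,-0.002,-0.001]],
  ],
)

```text
time_s: 26.85
tcp_pos: [419.4, 164.0, 275.6]
ee_rot: [[0.144, 0.811, 0.567], [0.99, -0.118, -0.083], [-0.001, 0.573, -0.82]]
ft_force: [-0.6, -0.3, -0.5]
width: 11.2
finger_force: 44.1
```

```bash
python3 st.py
```

```text
foot s -12.09 t 26.85 w 11.2 ff 44.1 local[y,s,out] [  0.08 -11.89   9.58] F local [-0.4 -0.7  0.1] rot err [ 0.02 -0.06 -0.01]
```

Request:
servo_tool(
  steps=[
    [[0.0,0.0015,-0.0002,-0.0022,0,0,0],[0.0,0.003,-0.0004,-0.0044,0,0,0],[0.0,0.0045,-0.0007,-0.0066,0,0,0],[0.0,0.0045,-0.0007,-0.0066,0,0,0]],
  ],
)

```text
time_s: 27.35
tcp_pos: [423.9, 163.2, 268.6]
ee_rot: [[0.144, 0.812, 0.566], [0.99, -0.118, -0.083], [-0.001, 0.572, -0.82]]
ft_force: [0.3, 0.5, -0.3]
width: 11.3
finger_force: 44.1
```

```bash
python3 st.py
```

```text
foot s -12.46 t 27.35 w 11.3 ff 44.1 local[y,s,out] [ -0.04 -12.14   1.28] F local [0.5 0.  0.4] rot err [ 0.04 -0.1   0.  ]
```

The foot is about 5 mm inside with no force. Continuing.

Request:
servo_tool(
  steps=[
    [[0.0,0.0025,-0.0003,-0.0033,0,0,0],[0.0,0.0048,-0.0007,-0.0065,0,0,0],[0.0,0.007,-0.001,-0.0096,0,0,0],[0.0,0.0082,-0.0012,-0.0114,0,0,0],[0.0,0.0082,-0.0012,-0.0114,0,0,0]],
  ],
)

```text
time_s: 27.98
tcp_pos: [432.2, 162.1, 257.4]
ee_rot: [[0.144, 0.811, 0.566], [0.99, -0.118, -0.083], [-0.001, 0.572, -0.82]]
ft_force: [0.4, -0.5, -0.7]
width: 11.1
finger_force: 44.1
```

```bash
python3 st.py
```

```text
foot s -12.11 t 27.98 w 11.1 ff 44.1 local[y,s,out] [-1.000e-02 -1.182e+01 -1.273e+01] F local [-0.4 -0.1  0.8] rot err [ 0.03 -0.08 -0.  ]
```

Now to the floor: 3 mm plus a light press.

Request:
servo_tool(
  steps=[
    [[0.0,0.0009,-0.0001,-0.0012,0,0,0],[0.0,0.0017,-0.0002,-0.0025,0,0,0],[0.0,0.0023,-0.0003,-0.0033,0,0,0],[0.0,0.0023,-0.0003,-0.0033,0,0,0]],
  ],
)

```text
time_s: 28.48
tcp_pos: [433.9, 162.0, 255.1]
ee_rot: [[0.144, 0.811, 0.567], [0.99, -0.117, -0.082], [-0.0, 0.573, -0.819]]
ft_force: [-8.7, 0.9, 9.5]
width: 11.2
finger_force: 46.1
```

```bash
python3 st.py
```

```text
foot s -11.75 t 28.48 w 11.2 ff 46.1 local[y,s,out] [  0.15 -11.67 -15.63] F local [ -0.4  -1.7 -12.8] rot err [ 0.01 -0.02 -0.05]
```

It is on the floor at the predicted depth. Releasing and backing straight out.

Request:
servo_tool(
  steps=[
    [[0.02,0,0,0,0,0,0],[0.04,0,0,0,0,0,0],[0.045,0,0,0,0,0,0],[0.045,-0.0085,0.0012,0.0123,0,0,0],[0.045,-0.028,0.0041,0.041,0,0,0],[0.045,-0.051,0.0075,0.0737,0,0,0],[0.045,-0.051,0.0075,0.0737,0,0,0]],
  ],
)

```text
time_s: 29.35
tcp_pos: [383.6, 170.0, 330.5]
ee_rot: [[0.143, 0.809, 0.571], [0.99, -0.119, -0.08], [0.003, 0.576, -0.817]]
ft_force: [-0.4, -0.1, -0.3]
width: 44.9
finger_force: 0.0
```

```bash
python3 - <<'E'
from h import *
from station import eyes
c=shot("w9"); t=eyes.read_camera("top"); s=eyes.read_camera("side"); print(c["obs"]["width"])
# predicted home centre/top for block lying against lower wall, wrist view
for s0 in (-10.9,-12.8): 
    n=-RG[:,2]; b=G+RG@np.array([0,s0,0]); print(s0,(proj(c,[b+n*5+RG@[25,0,0],b+n*5+RG@[-25,0,0],b+n*45+RG@[13,0,0],b+n*45+RG@[-13,0,0]])-[130,130]).round(1)*2.35)
out=np.zeros((600,800,3),np.uint8)
out[:,:400]=cv2.resize(c["pixels"][130:386,130:300],(400,600)) if 0 else cv2.resize(c["pixels"][130:384,130:300],(400,598))[:600].__array__() if 0 else np.pad(cv2.resize(c["pixels"][130:384,130:300],(400,598)),((0,2),(0,0),(0,0)))
out[:300,400:]=cv2.resize(s["pixels"][85:385,150:550][:300],(400,300)) if 0 else cv2.resize(s["pixels"][80:352,150:512],(400,300))
out[300:,400:]=cv2.resize(t["pixels"][120:300,130:420],(400,300))
cv2.imwrite("pics/fin.png",out)
E
```

```text
44.90925166554373
-10.9 [[286.935  62.275]
 [287.405 207.74 ]
 [285.995 138.18 ]
 [286.465 225.13 ]]
-12.8 [[280.825  62.275]
 [281.765 207.74 ]
 [279.18  138.18 ]
 [279.65  225.13 ]]
```

View pics/fin.png

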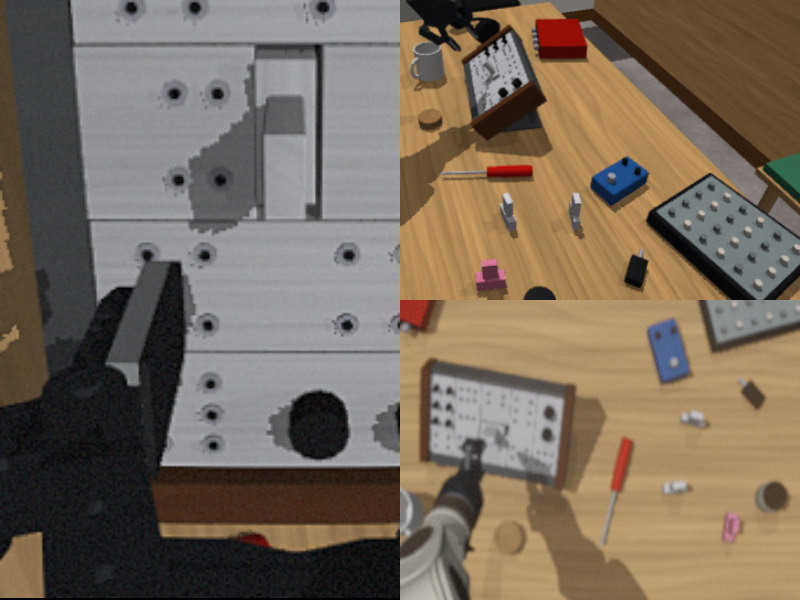

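Block 3 sits down in the gap against the lower wall, at crop (285,150), with a thin dark slot at the upper wall. Its top matches the prediction for fully home. Blocks 1 and 2 stand upright, and the bystanders are where they were. Handing in.

```bash
python3 -c "
from station import robot
print(robot.close_job())"
```

```text
the job is handed in; nothing more can be done
None
```

The 12, 16 and 20 mm blocks each went fully to the gap's floor when tried in that order, so the 20 mm block is left home in the gap, the 12 and 16 mm ones stand upright on the desk, and the job is handed in.

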